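# Light on and patch tin flipped open

### The job

A puncture has just come in at the door: switch on the work light and open the patch tin, by touch alone. Press the light's round top button all the way down so that it stays down, and flip the lid of the larger of the two steel tins up by its front thumb tab and over past upright, until it leans back and stays open by its own weight. Nothing is picked up, tipped or shoved about: both tins and the light stay standing where they are, the smaller tin stays shut, and the jar and tools lying around are left alone.

Things in the scene. Friction and masses are not known exactly. Their poses are not given: they have to be found in the camera images.
- patch_tin: the larger steel tin (patches inside), loose, about 1.1 kg: box 105 (x) x 165 (y) x 55 (z) mm, with its hinged lid 61 mm high when shut. Origin: centre of its underside. Its own -x side is the front (roughly towards the robot) with the thumb tab; the hinge runs along its y axis on the rear (+x) top edge. It slides if pushed with more than about 6 N and tips over backwards if the lid is forced beyond its stop
- patch_tin_hinge (a point): point on the hinge axis of the larger tin's lid, at the middle of its width, 55 mm above the tin's underside and 55.5 mm behind (+x of) its centre; axes as the tin's; fixed to the tin
- patch_lid_tab (a point): middle of the outer edge of the thumb tab on the larger tin's lid, on the underside of the tab; it moves with the lid, 129 mm from the hinge axis. The tab is a plate 60 mm wide and 3 mm thick with a rounded edge that sticks out 17 mm in front of the lid; shut, its underside is 56 mm above the shelf with free space below; the lid's front skirt behind it hangs 10 mm lower than the underside of the tab. Axes turn with the lid: x points from the tab towards the hinge
- patch_lid (a joint): angle of the larger tin's lid (rad): 0 shut, 1.57 upright, stop at 1.92 (leaning back). The lid weighs 0.14 kg on a free-moving hinge: it falls shut when let go before about upright and falls open to the stop beyond about 1.65; about 1 N up at the tab lifts it. It is not latched
- work_light: yellow box-shaped work light standing loose on the shelf, 0.43 kg: 60 x 90 mm foot, 94 mm high to the collar round the button on its top. Origin: centre of its underside, z up
- button_top (a point): centre of the top face of the light's push button, a round button 25 mm across standing up from the middle of the light's top; about 104 mm above the shelf when up (off)
- light_button (a joint): travel of the light's button (m): 0 up (off), 0.006 fully down (on). It goes straight down against about 3 N and stays where it is left
- small_tin: the smaller steel tin of the same make (a bystander, to stay shut), loose: 66 (x) x 92 (y) x 40 (z) mm, 45 mm high with the lid, its thumb tab on the -x side too. Origin: centre of its underside
- small_lid (a joint): angle of the smaller tin's lid (rad), 0 shut; the lid is not latched
- cap_jar: glass spice jar of brass valve caps with a steel screw lid, 46 mm across, 84 mm high; stands behind the tins. Origin: centre of its underside
- lever_a: green tyre lever, 125 x 20 x 12 mm, lying flat; origin at the middle, underside; x along it
- lever_b: green tyre lever as lever_a
- lever_c: green tyre lever as lever_a
- core_remover: stainless T-shaped valve core remover lying flat, 68 x 44 x 8 mm. Origin near its middle, underside
- rasp: black plastic rasp lying flat, 178 x 26 x 16 mm; origin at its middle, underside; x along it
Mind the look-alikes: they are no part of the job. What is shaped like the work_light but blue or green is not meant. What is shaped like the patch_tin but blue is not meant.

How it is judged (in metres and radians):
At the end, for the whole second after the job is handed in: The larger tin's lid rests open beyond 1.75 rad (100 degrees) and is still; the light's button is at least 4.5 of its 6 mm down; the smaller tin is shut; larger tin and light stand upright within 40 mm of where they began, the smaller tin, jar and tools within 30 mm; nothing is touched (value of joint patch_lid above 1.75 rad and velocity of joint patch_lid between -0.1 and 0.1 rad/s and value of joint light_button above 0.0045 m and value of joint small_lid below 0.1 rad and angle between each of patch_tin, work_light's own z axis and vertical below 0.05 rad and angle between cap_jar's own z axis and vertical below 0.1 rad and distance of each of patch_tin, work_light from where it was at the start of the episode below 0.04 m and distance of each of small_tin, lever_a, lever_b, lever_c, core_remover, cap_jar, rasp from where it was at the start of the episode below 0.03 m).
It fails at once if the larger tin is lifted, tipped, or shoved more than 40 mm (height (world z) of patch_tin above 0.012 m or angle between patch_tin's own z axis and vertical above 0.2 rad or distance of patch_tin from where it was at the start of the episode above 0.04 m).
It fails at once if the work light is lifted, tipped, or shoved more than 40 mm (height (world z) of work_light above 0.012 m or angle between work_light's own z axis and vertical above 0.2 rad or distance of work_light from where it was at the start of the episode above 0.04 m).
It fails at once if the smaller tin is opened (value of joint small_lid above 0.25 rad).
It fails at once if the smaller tin, the jar or a tool is moved more than 30 mm, or the jar tips (distance of any of small_tin, lever_a, lever_b, lever_c, core_remover, cap_jar, rasp from where it was at the start of the episode above 0.03 m or angle between cap_jar's own z axis and vertical above 0.3 rad).
It also fails if it takes over 53 s, if anything falls off the work surface, if the arm or the gripper's body presses on something with over 40 N, if the wrist force passes 120 N, or if a joint passes its speed limit or range.

### The arm

A 6-joint arm with a two-finger parallel gripper is mounted at the origin on the work surface. World frame = base frame: x ahead of the robot, y to its left, z up, the work surface at z = 0. Lengths are in m, angles in degrees, forces in N, time in s.
With the tool pointing down it reaches from about 0.3 to 1 m from the base axis. Payload 5.1 kg.
Tool frame: the origin (TCP) lies midway between the tips of the shut fingers; the grasp point (between the pads) lies 19 mm behind it; z points along the fingers, y is the direction in which the jaws open and shut (so a half turn about z gives the same grasp; the last joint's range is limited). The gripper opens to 95 mm and grips with 3 to 60 N. Pads are 20 mm wide; open, the fingers measure 119 mm over their backs; the gripper's body (75 mm by 180 mm) begins 59 mm behind the grasp point.
Start: joints at [-68.503, 7.093, 94.555, -0, 78.352, -4.733], TCP at [0.287, -0.583, 0.215] pointing down, gripper open.
Joint ranges: [-149.61, 149.61], [-58.7, 133.49], [1.44, 155.28], [-77.14, 257.14], [18.33, 153.61], [-166.67, 166.67]. Speed limits (degrees/s): [147.25, 147.25, 180, 180, 180, 180].

### API

Orientations are given as [roll, pitch, yaw] about the fixed x, y, z axes, in that order (R = Rz(yaw) Ry(pitch) Rx(roll)).
In Python, from station import observe, read_camera, ticket gives the robot as it stands. The module is installed in compiled form; this text tells all that it offers.
- The arm moves only by the tool jog_arm, never from a script. Its argument "increments" is a list of rows, each an object with "gripper": the opening, from -1 (shut) to 1 (fully open); "offset": the shift along the tool's x, y, z in units of 0.12 m (1.0 is 0.12 m), a list of three; "angular": the turn, a rotation vector about the tool's x, y, z in units of 90 degrees (1.0 is 90 degrees), a list of three. A call has 1 to 12 rows; each row is the pose to reach, as a shift and turn from the pose commanded when the call began, along the tool's axes at that moment; what a row does not reach only later rows make up. A row lasts 1/8 s, in which the tool goes at most 62.5 mm and 10.7 degrees, less where a joint would pass 70% of its speed; a pose out of reach is approached as far as the arm can. A call with a number of a shift or a turn outside -1 to 1 is refused whole. A call with a gripper value outside its range is refused whole. The fingers move at their own pace and stop on an object; the grip force is fixed at half the most. Time passes only in rows, so rows that repeat a pose let the fingers close. It gives the time, the measured TCP pose, the force and the opening at its end, in the units of the state.
- observe(): the state, without advancing time (a new reading comes with each control period).
- read_camera(name): name is "side" or "top"; returns a dict with "pixels" (384x512x3 uint8, blue, green, red), "range_z" (384x512 float32, m along the optical axis (not along the pixel's ray), 0 where there is no reading), "K" (3x3 intrinsics, pixels), "D" ([k1, k2, p1, p2, k3] as OpenCV has them; the pictures are not rectified), "rvec" (rotation vector, rad) and "tvec" (3), from world to camera coordinates, as OpenCV has them. Camera axes: x right, y down, z forward; pixel columns grow to the right and rows downward; lengths in m; the calibration is good to about 2 mm. A picture is of the moment at which its call begins.
- ticket.hand_in(): hands the job in, once; it reports no verdict.
The state is a dict: "time_s": time; "joint_pos": joint angles; "dq": joint speeds; "joint_efforts": joint torques, N m; "tcp_pos": TCP position; "ee_rot": TCP orientation; "force": force on the tool from outside, world axes, zero at the start; "wrist_torque": the same for the moment, N m; "finger_gap": finger opening in m.
Only numpy, scipy, OpenCV 4.12 (cv2) and the standard library are available. Lean on these libraries where they do the work, as an engineer would, in place of code of your own. Each camera call takes 0.05 s, during which the arm holds its last target.

## Working session

There is one attempt and no reset: what is moved stays moved. The work goes in short steps, Python scripts to look and compute and a tool call to move; the robot and the scene stay as the last step left them, time stands still between calls to the robot, and variables do not carry over. Pictures are saved under pics/ and viewed, and the job is handed in when it is done.

Besides the shell and the picture viewer there is one more tool, called after "Call:" as name(argument=value, ...) on one line, values as JSON. jog_arm: Moves the arm, as the interface text tells. Shifts and turns lie within -1 to 1; 1 stands for 0.12 m of shift or 90 degrees of turn. Its arguments: {"type":"object","properties":{"increments":{"type":"array","items":{"type":"object","properties":{"gripper":{"type":"number"},"offset":{"type":"array","items":{"type":"number","minimum":-1,"maximum":1}},"angular":{"type":"array","items":{"type":"number","minimum":-1,"maximum":1}}}}}},"required":["increments"]}

```bash
mkdir -p pics; cat > h.py <<'E'
import numpy as np,cv2
from station import observe,read_camera,ticket
def cam(n):
    c=read_camera(n); np.savez(f'{n}.npz',**{k:np.asarray(v) for k,v in c.items()}); return c
def world(c,px):
    px=np.array(px,float).reshape(-1,2)
    n=cv2.undistortPoints(px.reshape(-1,1,2),c['K'],c['D']).reshape(-1,2)
    z=np.array([c['range_z'][int(round(v)),int(round(u))] for u,v in px])
    p=np.c_[n*z[:,None],z]; R=cv2.Rodrigues(np.array(c['rvec'],float))[0]
    return (p-np.array(c['tvec']).reshape(1,3))@R
def allw(c):
    H,W=c['range_z'].shape
    uu,vv=np.meshgrid(np.arange(W),np.arange(H))
    return world(c,np.c_[uu.ravel(),vv.ravel()]).reshape(H,W,3)
E
python3 - <<'E'
from h import *
for n in('side','top'):
    c=cam(n); cv2.imwrite(f'pics/{n}0.png',cv2.resize(c['pixels'],(768,576)))
    R=cv2.Rodrigues(np.array(c['rvec'],float))[0]; print(n,-R.T@np.array(c['tvec']).ravel(),R[2])
print(observe())
E
```

```text
side [0.45461209 0.95573938 0.98055668] [ 0.05284934 -0.70308199 -0.7091422 ]
top [0.41725172 0.09312443 0.97914556] [ 0.07717422 -0.01922697 -0.99683221]
{'time_s': 0.1, 'joint_pos': array([-6.85019600e+01,  7.12801420e+00,  9.46264109e+01, -6.81150959e-04,
        7.83530750e+01, -4.73523829e+00]), 'dq': array([-0.09248064, -0.06663007, -0.21882773, -0.01944187,  0.01687612,
        0.0613288 ]), 'joint_efforts': array([-1.64400785e-05, -4.18879652e+01, -3.61095893e+01,  7.75731378e-02,
        4.61779966e-02, -7.50144181e-05]), 'tcp_pos': array([ 0.28704474, -0.58252741,  0.21352811]), 'ee_rot': array([-1.79892812e+02, -8.20969160e-03,  2.62334087e+01]), 'force': array([ 0.54640495, -0.41111403, -1.29405368]), 'wrist_torque': array([-0.0393746 ,  0.00816967,  0.00930771]), 'finger_gap': 0.09556924380026928}
```

View pics/side0.png

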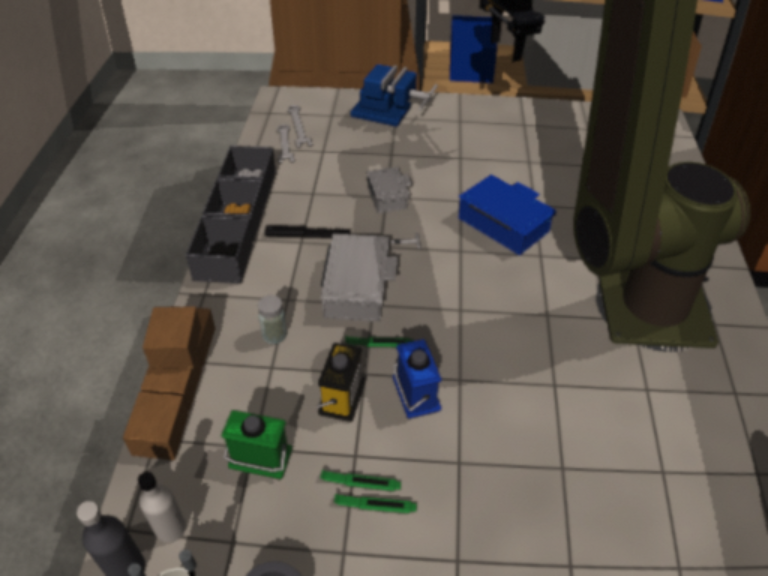

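View pics/top0.png

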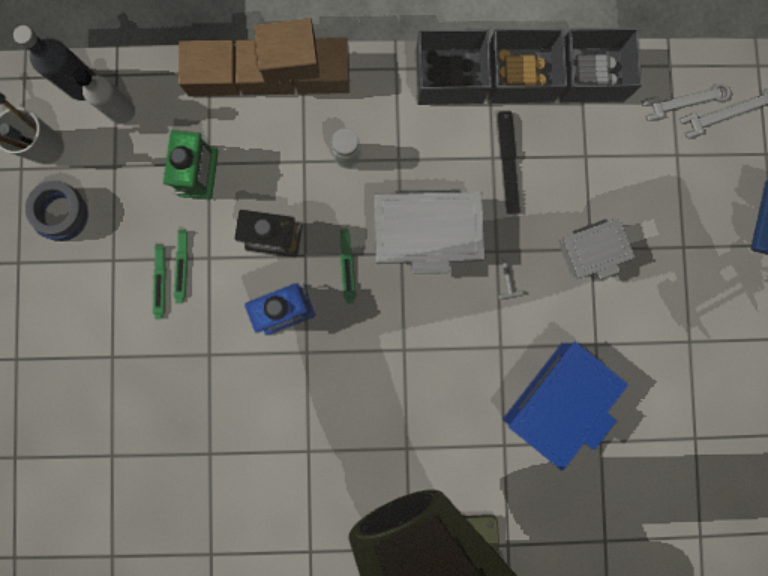

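The top view shows the big steel tin at about (430,228) with its tab at (432,267). The yellow light is at (268,232) with its button at (263,228). The blue look-alike light is at (280,308), lever_a at (347,265), and the core remover at (510,283). Next I measure positions.

```bash
cat > m.py <<'E'
from h import *
P=[];
for n in('top','side'):
    c=dict(np.load(n+'.npz')); w=allw(c); w[c['range_z']==0]=np.nan
    P.append(w.reshape(-1,3))
T=P[0]; S=P[1]
def rect(p,lo,hi,box,nm):
    m=(p[:,2]>lo)&(p[:,2]<hi)&(p[:,0]>box[0])&(p[:,0]<box[1])&(p[:,1]>box[2])&(p[:,1]<box[3]); q=p[m]
    if len(q)<5: print(nm,len(q));return
    print(nm,len(q),'med z',np.median(q[:,2]).round(4),'min',q.min(0).round(3),'max',q.max(0).round(3),'rect',cv2.minAreaRect((q[:,:2]*1000).astype(np.float32)))
c=dict(np.load('top.npz'))
s=1.5
for nm,px in dict(tin=(430,228),tab=(432,267),btn=(263,228),small=(598,250),blue=(275,307),lev=(347,265),core=(510,283),jar=(345,142)).items():
    print(nm,world(c,[(px[0]/s,px[1]/s)]).round(4))
for p,n in((T,'top'),(S,'side')):
    rect(p,.057,.07,(.4,.75,-.16,.13),n+' tin')
    rect(p,.050,.07,(.4,.75,-.16,.13),n+' tin+tab')
    rect(p,.098,.12,(.5,.65,.15,.35),n+' btn')
    rect(p,.085,.099,(.5,.65,.15,.35),n+' collar')
E
python3 m.py
```

```text
tin [[ 0.571  -0.0024  0.0605]]
tab [[ 0.5082 -0.0035  0.0605]]
btn [[0.5703 0.2563 0.1018]]
small [[ 0.5308 -0.2785  0.0454]]
blue [[0.4496 0.2392 0.104 ]]
lev [[0.5205 0.1337 0.0074]]
core [[ 0.4827 -0.1387  0.0127]]
jar [[0.7073 0.1294 0.0839]]
top tin 3244 med z 0.0597 min [ 0.499 -0.088  0.057] max [0.716 0.129 0.066] rect ((587.4505615234375, 29.412940979003906), (265.5827941894531, 168.43447875976562), 65.38975524902344)
top tin+tab 3572 med z 0.0595 min [ 0.499 -0.088  0.05 ] max [0.716 0.129 0.066] rect ((586.6575927734375, 29.068382263183594), (266.8696594238281, 169.58921813964844), 65.38975524902344)
top btn 94 med z 0.1025 min [0.561 0.245 0.098] max [0.584 0.269 0.107] rect ((572.510498046875, 256.8379211425781), (23.316011428833008, 23.685033798217773), 88.92227935791016)
top collar 711 med z 0.0896 min [0.541 0.211 0.085] max [0.602 0.304 0.099] rect ((571.9746704101562, 257.4393005371094), (88.35276794433594, 50.41596221923828), 80.31013488769531)
side tin 1861 med z 0.0616 min [ 0.499 -0.09   0.057] max [0.692 0.129 0.068] rect ((581.785400390625, 28.426353454589844), (255.1199188232422, 155.23651123046875), 72.62995910644531)
side tin+tab 1961 med z 0.0614 min [ 0.499 -0.09   0.05 ] max [0.692 0.129 0.068] rect ((581.785400390625, 28.426353454589844), (255.1199188232422, 155.23651123046875), 72.62995910644531)
side btn 82 med z 0.1042 min [0.558 0.246 0.098] max [0.582 0.273 0.108] rect ((570.6988525390625, 258.9107971191406), (25.331295013427734, 22.98219871520996), 34.592987060546875)
side collar 556 med z 0.0913 min [0.542 0.213 0.085] max [0.603 0.306 0.099] rect ((572.6910400390625, 258.91339111328125), (90.40768432617188, 50.60918045043945), 80.4332504272461)
```

```bash
cat >> m.py <<'E'
print('----')
for p,n in((T,'top'),(S,'side')):
    rect(p,.052,.07,(.525,.65,-.16,.1),n+' lid')
    rect(p,.052,.07,(.48,.515,-.16,.1),n+' tab')
    q=p[(p[:,2]>.052)&(p[:,2]<.07)&(p[:,0]>.48)&(p[:,0]<.66)&(abs(p[:,1])<.1)]
    for y in np.arange(-.1,.1,.01):
        r=q[abs(q[:,1]-y)<.005]
        if len(r): print(round(y,3),r[:,0].min().round(4),r[:,0].max().round(4))
    rect(p,.003,.05,(.43,.55,-.2,-.105),n+' core')
    rect(p,.004,.05,(.46,.6,.11,.16),n+' lev')
    rect(p,.025,.05,(.46,.6,-.35,-.2),n+' small')
    rect(p,.005,.05,(.58,.7,-.16,-.105),n+' rasp')
E
python3 m.py | sed -n '/----/,$p'
```

```text
----
top lid 3123 med z 0.0596 min [ 0.525 -0.088  0.054] max [0.634 0.085 0.065] rect ((579.478515625, -1.290802001953125), (173.48300170898438, 108.7883071899414), 89.82223510742188)
top tab 167 med z 0.0589 min [ 0.499 -0.031  0.055] max [0.515 0.028 0.064] rect ((506.6551818847656, -1.3636016845703125), (15.874441146850586, 58.528018951416016), 0.8792109489440918)
-0.09 0.5188 0.6276
-0.08 0.5186 0.6289
-0.07 0.5186 0.6291
-0.06 0.5189 0.6287
-0.05 0.5191 0.6322
-0.04 0.5193 0.6319
-0.03 0.5006 0.6327
-0.02 0.5006 0.6327
-0.01 0.5005 0.6328
-0.0 0.4987 0.6331
0.01 0.4991 0.6333
0.02 0.499 0.6338
0.03 0.4995 0.634
0.04 0.5191 0.6311
0.05 0.5192 0.6313
0.06 0.5194 0.6269
0.07 0.5199 0.627
0.08 0.52 0.6275
0.09 0.5752 0.5904
top core 185 med z 0.0058 min [ 0.431 -0.195  0.003] max [ 0.547 -0.105  0.013] rect ((488.82672119140625, -149.9278564453125), (89.65385437011719, 114.6441879272461), 88.39591979980469)
top lev 332 med z 0.0077 min [0.462 0.114 0.004] max [0.581 0.147 0.014] rect ((520.7186279296875, 131.1304931640625), (32.801612854003906, 118.25675964355469), 85.6385879516601
[... 1140 characters left out ...]
 -0.2    0.003] max [ 0.548 -0.105  0.015] rect ((489.154541015625, -152.80996704101562), (116.40614318847656, 94.9623031616211), 1.4876629114151)
side lev 271 med z 0.009 min [0.461 0.111 0.004] max [0.599 0.159 0.015] rect ((529.937255859375, 134.5919647216797), (46.70119094848633, 137.59336853027344), 88.67584228515625)
side small 549 med z 0.0444 min [ 0.485 -0.335  0.025] max [ 0.583 -0.224  0.05 ] rect ((531.455810546875, -279.9015808105469), (89.92678833007812, 106.9404067993164), 19.785552978515625)
side rasp 180 med z 0.0111 min [ 0.593 -0.16   0.005] max [ 0.7   -0.105  0.019] rect ((645.8539428710938, -132.79541015625), (107.17981719970703, 53.595218658447266), 1.0593689680099487)
```

Call:
jog_arm(increments=[{"gripper":-1,"offset":[0.4,-0.4,0],"angular":[0,0,0]},{"gripper":-1,"offset":[0.7,-0.7,0],"angular":[0,0,0]},{"gripper":-1,"offset":[1,-1,0],"angular":[0,0,0]},{"gripper":-1,"offset":[1,-1,0],"angular":[0,0,0]}])

```text
time_s: 0.6
tcp_pos: [0.3425, -0.4197, 0.2141]
ee_rot: [-179.9, -0.0, 26.4]
force: [-0.5, -1.0, -0.6]
finger_gap: 0.06
```

Call:
jog_arm(increments=[{"gripper":-1,"offset":[0.35,-0.35,0],"angular":[0,0,0]},{"gripper":-1,"offset":[0.7,-0.7,0],"angular":[0,0,0]},{"gripper":-1,"offset":[1,-1,0],"angular":[0,0,0]},{"gripper":-1,"offset":[1,-1,0],"angular":[0,0,0]}])

```text
time_s: 1.1
tcp_pos: [0.3971, -0.2601, 0.2145]
ee_rot: [180.0, -0.0, 26.4]
force: [-0.6, -0.7, 0.0]
finger_gap: 0.0205
```

Call:
jog_arm(increments=[{"gripper":-1,"offset":[0.35,-0.35,0],"angular":[0,0,0]},{"gripper":-1,"offset":[0.7,-0.7,0],"angular":[0,0,0]},{"gripper":-1,"offset":[1,-1,0],"angular":[0,0,0]},{"gripper":-1,"offset":[1,-1,0],"angular":[0,0,0]}])

```text
time_s: 1.6
tcp_pos: [0.4519, -0.1001, 0.2146]
ee_rot: [180.0, 0.0, 26.4]
force: [0.5, -0.1, 0.2]
finger_gap: 0.0005
```

```bash
python3 - <<'E'
from h import *
o=observe(); print(o['joint_pos'].round(2),o['tcp_pos'].round(4),o['ee_rot'].round(2))
E
```

```text
[-1.9130e+01 -1.7600e+01  1.1755e+02 -2.0000e-02  8.0060e+01  4.4430e+01] [ 0.4519 -0.1001  0.2146] [1.7999e+02 1.0000e-02 2.6440e+01]
```

Call:
jog_arm(increments=[{"gripper":-1,"offset":[0.35,-0.35,0],"angular":[0,0,0]},{"gripper":-1,"offset":[0.7,-0.7,0],"angular":[0,0,0]},{"gripper":-1,"offset":[1,-1,0],"angular":[0,0,0]},{"gripper":-1,"offset":[1,-1,0],"angular":[0,0,0]}])

```text
time_s: 2.1
tcp_pos: [0.5068, 0.06, 0.2143]
ee_rot: [180.0, 0.0, 26.4]
force: [-1.1, -0.4, -0.2]
finger_gap: 0.0006
```

Call:
jog_arm(increments=[{"gripper":-1,"offset":[0.35,-0.35,0],"angular":[0,0,0]},{"gripper":-1,"offset":[0.7,-0.7,0],"angular":[0,0,0.1]},{"gripper":-1,"offset":[1,-1,0],"angular":[0,0,0.2]},{"gripper":-1,"offset":[1,-1,0],"angular":[0,0,0.293]},{"gripper":-1,"offset":[1,-1,0],"angular":[0,0,0.293]}])

```text
time_s: 2.72
tcp_pos: [0.5612, 0.2182, 0.214]
ee_rot: [179.9, 0.0, -0.2]
force: [-0.0, -0.1, -0.1]
finger_gap: 0.0005
```

```bash
python3 - <<'E'
from h import *
o=observe(); print(o['joint_pos'].round(2),o['tcp_pos'].round(4),o['ee_rot'].round(2))
E
```

```text
[ 1.6170e+01  1.1800e+00  1.0085e+02 -5.0000e-02  7.8020e+01  1.0633e+02] [0.5612 0.2182 0.214 ] [ 1.7993e+02  4.0000e-02 -1.5000e-01]
```

Call:
jog_arm(increments=[{"gripper":-1,"offset":[0.05,-0.15,0.2],"angular":[0,0,0]},{"gripper":-1,"offset":[0.09,-0.332,0.5],"angular":[0,0,0]},{"gripper":-1,"offset":[0.09,-0.332,0.75],"angular":[0,0,0]},{"gripper":-1,"offset":[0.09,-0.332,0.83],"angular":[0,0,0]},{"gripper":-1,"offset":[0.09,-0.332,0.83],"angular":[0,0,0]}])

```text
time_s: 3.35
tcp_pos: [0.5714, 0.2587, 0.1149]
ee_rot: [180.0, 0.0, -0.2]
force: [-0.1, -0.7, 0.2]
finger_gap: 0.0006
```

```bash
python3 - <<'E'
from h import *
o=observe(); print(o['joint_pos'].round(2),o['tcp_pos'].round(4),o['force'].round(2))
for n in('side','top'):
    c=cam(n); 
    cr=c['pixels'][100:320,100:340] if n=='top' else c['pixels'][180:330,150:350]
    cv2.imwrite(f'pics/{n}1.png',cv2.resize(cr,None,fx=3,fy=3)[:600,:800])
# kin fit
from scipy.optimize import least_squares
J=np.radians([[7.128,94.6264],[-17.60,117.55],[1.18,100.85],o['joint_pos'][1:3]])
T=np.array([[.28704,-.58253,.21353],[.4519,-.1001,.2146],[.5612,.2182,.214],o['tcp_pos']])
d=.0535; rho=np.sqrt(T[:,0]**2+T[:,1]**2-d*d)
def f(p):
    a1,h,L1,A,B=p; s=J.sum(1)
    return np.r_[a1+L1*np.sin(J[:,0])+A*np.sin(s)+B*np.cos(s)-rho, h+L1*np.cos(J[:,0])+A*np.cos(s)-B*np.sin(s)-T[:,2]]
r=least_squares(f,[0,.1,.4,.4,0]); print(r.x.round(4),r.fun.round(4),np.linalg.svd(r.jac)[1])
E
```

```text
[ 1.9460e+01  8.8800e+00  1.0252e+02 -1.0000e-02  6.8650e+01  1.0965e+02] [0.5714 0.2587 0.1149] [-0.1  -0.72  0.15]
[-1.000e-04 -6.970e-02  4.510e-01  6.124e-01  4.040e-02] [ 0.      0.     -0.      0.     -0.     -0.      0.0001 -0.    ] [3.45235855 2.82627908 0.26877948 0.11021153 0.09475249]
```

View pics/side1.png

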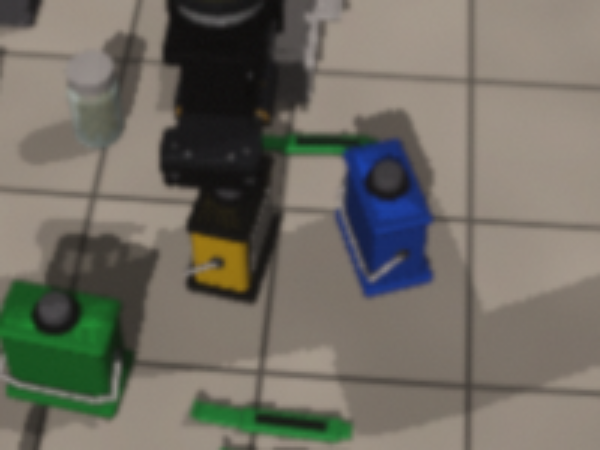

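The crop shows the gripper straight above the yellow light, with its fingers around (225,185) over the button. Pressing now.

Call:
jog_arm(increments=[{"gripper":-1,"offset":[0,0,0.05],"angular":[0,0,0]},{"gripper":-1,"offset":[0,0,0.08],"angular":[0,0,0]},{"gripper":-1,"offset":[0,0,0.11],"angular":[0,0,0]},{"gripper":-1,"offset":[0,0,0.13],"angular":[0,0,0]},{"gripper":-1,"offset":[0,0,0.138],"angular":[0,0,0]},{"gripper":-1,"offset":[0,0,0.138],"angular":[0,0,0]}])

```text
time_s: 4.2
tcp_pos: [0.5713, 0.2602, 0.0986]
ee_rot: [-180.0, -0.0, -0.1]
force: [-1.8, -0.2, 2.5]
finger_gap: 0.0004
```

Call:
jog_arm(increments=[{"gripper":-1,"offset":[0,0,0.008],"angular":[0,0,0]},{"gripper":-1,"offset":[0,0,0.008],"angular":[0,0,0]}])

```text
time_s: 4.45
tcp_pos: [0.5713, 0.2602, 0.0982]
ee_rot: [-180.0, -0.0, -0.1]
force: [-2.1, -1.5, 5.5]
finger_gap: 0.0004
```

Call:
jog_arm(increments=[{"gripper":-1,"offset":[0,0,0.008],"angular":[0,0,0]},{"gripper":-1,"offset":[0,0,0.008],"angular":[0,0,0]}])

```text
time_s: 4.7
tcp_pos: [0.5714, 0.2602, 0.0982]
ee_rot: [-180.0, -0.0, -0.1]
force: [-3.2, -1.9, 9.4]
finger_gap: 0.0005
```

Call:
jog_arm(increments=[{"gripper":-1,"offset":[0,0,-0.1],"angular":[0,0,0]},{"gripper":-1,"offset":[0,0,-0.4],"angular":[0,0,0]},{"gripper":-1,"offset":[0,0,-0.8],"angular":[0,0,0]},{"gripper":-1,"offset":[0,0,-1],"angular":[0,0,0]},{"gripper":-1,"offset":[-0.5,0.5,-1],"angular":[0,0,0]},{"gripper":-1,"offset":[-0.9,1,-1],"angular":[0,0,0]},{"gripper":-1,"offset":[-0.9,1,-1],"angular":[0,0,0]}])

```text
time_s: 5.58
tcp_pos: [0.4613, 0.1391, 0.2164]
ee_rot: [180.0, -0.0, -0.2]
force: [0.0, 0.6, 0.2]
finger_gap: 0.0004
```

```bash
python3 - <<'E'
from h import *
c=cam('top'); w=allw(c); q=w[(c['range_z']>0)].reshape(-1,3)
m=(q[:,0]>.555)&(q[:,0]<.59)&(q[:,1]>.24)&(q[:,1]<.28)&(q[:,2]>.085); print(np.sort(q[m][:,2])[-60:].round(4))
m=(q[:,2]>.085)&(q[:,2]<.099)&(q[:,0]>.5)&(q[:,0]<.65)&(q[:,1]>.2)&(q[:,1]<.32); print(cv2.minAreaRect((q[m][:,:2]*1000).astype(np.float32)))
E
```

```text
[0.0964 0.0964 0.0964 0.0965 0.0965 0.0965 0.0966 0.0967 0.0968 0.0968
 0.0969 0.0969 0.0971 0.0972 0.0972 0.0972 0.0972 0.0972 0.0973 0.0974
 0.0974 0.0974 0.0974 0.0974 0.0975 0.0975 0.0975 0.0976 0.0977 0.0977
 0.0978 0.0979 0.098  0.098  0.0981 0.0981 0.0982 0.0982 0.0982 0.0982
 0.0983 0.0983 0.0984 0.0985 0.0986 0.0986 0.0988 0.0988 0.0988 0.0988
 0.0988 0.099  0.0993 0.0995 0.0996 0.0996 0.0999 0.1003 0.1003 0.1004]
((575.8277587890625, 256.8758544921875), (89.05328369140625, 43.37904739379883), 82.83916473388672)
```

Call:
jog_arm(increments=[{"gripper":-1,"offset":[-0.1,0.3,-0.3],"angular":[0,0,0]},{"gripper":-1,"offset":[-0.4,0.7,-0.3],"angular":[0,0.1,0]},{"gripper":-1,"offset":[-0.5,1,-0.3],"angular":[0,0.2,0]},{"gripper":-1,"offset":[-0.5,1,-0.3],"angular":[0,0.3,0]},{"gripper":-1,"offset":[-0.5,1,-0.3],"angular":[0,0.4,0]},{"gripper":-1,"offset":[-0.5,1,-0.3],"angular":[0,0.5,0]},{"gripper":-1,"offset":[-0.5,1,-0.3],"angular":[0,0.5,0]}])

```text
time_s: 6.5
tcp_pos: [0.4348, 0.0245, 0.2496]
ee_rot: [179.9, -43.6, -0.1]
force: [0.1, 1.4, -0.3]
finger_gap: 0.0011
```

```bash
python3 - <<'E'
from h import *
o=observe(); q=o['joint_pos'];t=o['tcp_pos'];print(q.round(2),t.round(4),o['ee_rot'].round(2))
E
```

```text
[ -6.95 -58.62 144.45   5.9   50.86  81.33] [0.4348 0.0245 0.2496] [ 1.7988e+02 -4.3650e+01 -1.4000e-01]
```

```bash
cat > kin.py <<'E'
import numpy as np
from scipy.optimize import brentq,least_squares
from scipy.spatial.transform import Rotation as Ro
L1,A,B,d=.451,.6124,.0404,.0535
def wrist(q,Lt):
    a,b,c=np.radians(q[:3]); s=b+c
    r=L1*np.sin(b)+A*np.sin(s)+B*np.cos(s); z=-.0697+Lt+L1*np.cos(b)+A*np.cos(s)-B*np.sin(s)
    return np.array([r*np.cos(a)-d*np.sin(a),r*np.sin(a)+d*np.cos(a),z])
E
python3 - <<'E'
from kin import *
q=[-6.95,-58.62,144.45,5.9,50.86,81.33]; t=np.array([.4348,.0245,.2496])
z=Ro.from_euler('xyz',[179.88,-43.65,-.14],degrees=True).as_matrix()[:,2]
for Lt in np.arange(.1,.4,.02): print(Lt.round(2),(wrist(q,Lt)-(t-Lt*z)).round(4))
r=least_squares(lambda p:wrist(q,p[0])-(t-p[0]*z),[.2]);print(r.x,r.fun)
E
```

```text
0.1 [-0.1323  0.0006 -0.0526]
0.12 [-0.1185  0.0005 -0.047 ]
0.14 [-0.1047  0.0004 -0.0415]
0.16 [-0.0909  0.0003 -0.036 ]
0.18 [-0.0771  0.0003 -0.0305]
0.2 [-0.0633  0.0002 -0.0249]
0.22 [-0.0495  0.0001 -0.0194]
0.24 [-0.0357  0.     -0.0139]
0.26 [-0.0219 -0.     -0.0083]
0.28 [-0.0081 -0.0001 -0.0028]
0.3 [ 0.0057 -0.0002  0.0027]
0.32 [ 0.0196 -0.0003  0.0082]
0.34 [ 0.0334 -0.0004  0.0138]
0.36 [ 0.0472 -0.0004  0.0193]
0.38 [ 0.061  -0.0005  0.0248]
0.4 [ 0.0748 -0.0006  0.0304]
[0.29146648] [-0.000141   -0.00016651  0.00034979]
```

```bash
cat >> kin.py <<'E'
Lt=.2915
def ik(x,z,tilt,y=0):
    # planar approx incl. d; tool dir in xz plane of world
    T=np.radians(tilt); w=np.array([x-Lt*np.sin(T),y,z+Lt*np.cos(T)])
    r=np.sqrt(max(w[0]**2+w[1]**2-d*d,0)); zz=w[2]-(-.0697+Lt)
    F=np.hypot(A,B); be=np.arctan2(B,A)
    D=np.hypot(r,zz); c=(D*D-L1*L1-F*F)/(2*L1*F)
    if abs(c)>1: return None
    k=np.arccos(c) ; phi=np.arctan2(r,zz)
    j2=phi-np.arctan2(F*np.sin(k),L1+F*np.cos(k)); j3=k-be
    # forearm dir sin(s+be)
    j2,j3=np.degrees([j2,j3]); j5=180-tilt-j2-j3
    ok=-58.7<j2<133.5 and 1.44<j3<155.28 and 18.33<j5<153.6
    return np.round([j2,j3,j5],1),ok
E
python3 - <<'E'
from kin import *
print(ik(.5714,.1149,0,.2587))
for x,z in((.42,.25),(.45,.2),(.47,.15),(.48,.1),(.49,.045),(.505,.045),(.505,.03)):
    print(x,z,[(t,)+(ik(x,z,t) or (0,)) for t in (20,30,40,50,60)])
E
```

```text
(array([  8.9, 102.5,  68.6]), np.True_)
0.42 0.25 [(20, array([-41.2, 130.9,  70.3]), np.True_), (30, array([-49.8, 137. ,  62.8]), np.True_), (40, array([-59.1, 143.5,  55.6]), np.False_), (50, array([-69.3, 150.3,  49. ]), np.False_), (60, array([-81.3, 157.6,  43.7]), np.False_)]
0.45 0.2 [(20, array([-34.6, 132. ,  62.6]), np.True_), (30, array([-42.7, 138.4,  54.3]), np.True_), (40, array([-51.1, 145. ,  46.1]), np.True_), (50, array([-60. , 151.8,  38.2]), np.False_), (60, array([-69.6, 158.9,  30.7]), np.False_)]
0.47 0.15 [(20, array([-28.6, 133.2,  55.4]), np.True_), (30, array([-36.1, 139.8,  46.4]), np.True_), (40, array([-43.5, 146.4,  37.2]), np.True_), (50, array([-50.7, 153. ,  27.7]), np.True_), (60, array([-57. , 159.5,  17.6]), np.False_)]
0.48 0.1 [(20, array([-23.3, 134.8,  48.5]), np.True_), (30, array([-30.1, 141.3,  38.8]), np.True_), (40, array([-36.4, 147.8,  28.5]), np.True_), (50, array([-41.5, 154.1,  17.5]), np.False_), (60, array([-44.3, 159.6,   4.6]), np.False_)]
0.49 0.045 [(20, array([-16.4, 135.8,  40.6]), np.True_), (30, array([-22. , 142.2,  29.9]), np.True_), (40, array([-26.5, 148.3,  18.2]), np.False_), (50, array([-28.7, 153.8,   4.9]), np.False_), (60, array([-26.7, 157.9, -11.2]), np.False_)]
0.505 0.045 [(20, array([-14. , 133.9,  40.1]), np.True_), (30, array([-19.3, 140.3,  29. ]), np.True_), (40, array([-23.3, 146.3,  17. ]), np.False_), (50, array([-25. , 151.7,   3.3]), np.False_), (60, array([-22.6, 155.6, -13. ]), np.False_)]
0.505 0.03 [(20, array([-12.3, 134.3,  38. ]), np.True_), (30, array([-17.4, 140.6,  26.7]), np.True_), (40, array([-20.9, 146.6,  14.3]), np.False_), (50, array([-21.9, 151.7,   0.2]), np.False_), (60, array([-18.6, 155.3, -16.7]), np.False_)]
```

```bash
cat > plan.py <<'E'
from kin import *
H=np.array([.6285,.055]); 
def tcp(th,t,s,half=.010,R=.129):
    th,t=np.radians([th,t]); E=H+R*np.array([-np.cos(th),np.sin(th)])
    C=E+s*np.array([np.sin(t),-np.cos(t)]); return C-half*np.array([np.cos(t),np.sin(t)])
def rows(pos,tilt,targets):
    """pos xyz, tilt at call start; targets list (x,y,z,tilt)"""
    T=np.radians(tilt); X=np.array([np.cos(T),0,np.sin(T)]);Y=np.array([0,-1,0]);Z=np.array([np.sin(T),0,-np.cos(T)])
    for x,y,z,t in targets:
        D=np.array([x,y,z])-pos
        print(np.round([D@X/.12,D@Y/.12,D@Z/.12],3).tolist(),'ang',round((t-tilt)/90,3),ik(x,z,t,y))
E
python3 - <<'E'
from plan import *
rows(np.array([.4348,.0245,.2496]),43.65,[(.45,0,.2,32),(.45,0,.15,32)])
print(tcp(0,32,.015))
E
```

```text
[-0.194, 0.204, 0.387] ang -0.129 (array([-44.4, 139.7,  52.7]), np.True_)
[-0.481, 0.204, 0.688] ang -0.129 (array([-42. , 143.3,  46.7]), np.True_)
[0.49896831 0.03698009]
```

Call:
jog_arm(increments=[{"gripper":-1,"offset":[-0.1,0.1,0.2],"angular":[0,-0.06,0]},{"gripper":-1,"offset":[-0.2,0.2,0.39],"angular":[0,-0.13,0]},{"gripper":-1,"offset":[-0.34,0.2,0.54],"angular":[0,-0.13,0]},{"gripper":-1,"offset":[-0.48,0.2,0.69],"angular":[0,-0.13,0]},{"gripper":-1,"offset":[-0.48,0.2,0.69],"angular":[0,-0.13,0]}])

```text
time_s: 7.12
tcp_pos: [0.4508, 0.0001, 0.1519]
ee_rot: [179.9, -32.0, -0.2]
force: [-0.7, 0.1, 0.2]
finger_gap: 0.0003
```

```bash
python3 - <<'E'
from plan import *
rows(np.array([.4503,0,.151]),32,[(.455,0,.1,32),(.46,0,.06,32),(.46,0,.0365,32),(.48,0,.0365,32)])
E
```

```text
[-0.192, 0.0, 0.381] ang 0.0 (array([-37. , 145.7,  39.3]), np.True_)
[-0.333, 0.0, 0.686] ang 0.0 (array([-31.4, 146.8,  32.5]), np.True_)
[-0.437, 0.0, 0.852] ang 0.0 (array([-28.2, 147.6,  28.6]), np.True_)
[-0.296, 0.0, 0.94] ang 0.0 (array([-23.9, 144.9,  27. ]), np.True_)
```

Call:
jog_arm(increments=[{"gripper":-1,"offset":[-0.19,0,0.38],"angular":[0,0,0]},{"gripper":-1,"offset":[-0.33,0,0.68],"angular":[0,0,0]},{"gripper":-1,"offset":[-0.44,0,0.85],"angular":[0,0,0]},{"gripper":-1,"offset":[-0.44,0,0.85],"angular":[0,0,0]},{"gripper":-1,"offset":[-0.37,0,0.9],"angular":[0,0,0]},{"gripper":-1,"offset":[-0.3,0,0.94],"angular":[0,0,0]},{"gripper":-1,"offset":[-0.3,0,0.94],"angular":[0,0,0]}])

```text
time_s: 8.0
tcp_pos: [0.4834, -0.0007, 0.0409]
ee_rot: [179.8, -32.4, -0.2]
force: [0.6, 0.1, -0.7]
finger_gap: 0.0004
```

```bash
python3 - <<'E'
from h import *
o=observe(); print(o['joint_pos'].round(2),o['tcp_pos'].round(4),o['ee_rot'].round(2),o['force'].round(2))
c=cam('side'); cv2.imwrite('pics/side2.png',cv2.resize(c['pixels'][100:280,170:400],None,fx=3,fy=3,interpolation=cv2.INTER_CUBIC))
E
```

```text
[ -9.34 -23.91 144.59  10.28  27.59  73.09] [ 0.4834 -0.0007  0.0409] [ 1.7983e+02 -3.2430e+01 -1.5000e-01] [ 0.58  0.12 -0.74]
```

View pics/side2.png

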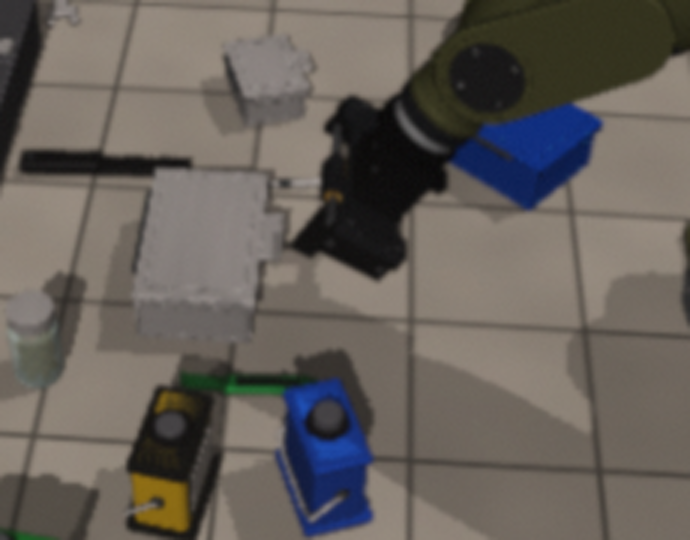

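The crop shows the fingertip at about (297,245), just in front of the tab at (270,235). Nothing else is near it.

Call:
jog_arm(increments=[{"gripper":-1,"offset":[0,0,0],"angular":[0,0,0]},{"gripper":-1,"offset":[0,0,0],"angular":[0,0,0]}])

```text
time_s: 8.3
tcp_pos: [0.4812, -0.0004, 0.0384]
ee_rot: [179.9, -32.2, -0.2]
force: [-1.3, 0.4, -0.2]
finger_gap: 0.0004
```

```bash
python3 - <<'E'
from h import *
from plan import *
o=observe(); print(o['tcp_pos'].round(4),o['ee_rot'].round(2))
p=o['tcp_pos'].copy();t=-o['ee_rot'][1]
rows(p,t,[(.49,0,.036,32),(.494,0,.036,32),(.499,0,.036,32),(.503,0,.036,32)])
E
```

```text
[ 4.812e-01 -4.000e-04  3.840e-02] [179.86 -32.24  -0.18]
[0.052, -0.004, 0.056] ang -0.003 (array([-21.8, 143.7,  26.2]), np.True_)
[0.08, -0.004, 0.074] ang -0.003 (array([-21.1, 143.2,  25.9]), np.True_)
[0.115, -0.004, 0.096] ang -0.003 (array([-20.1, 142.5,  25.6]), np.True_)
[0.143, -0.004, 0.114] ang -0.003 (array([-19.4, 142. ,  25.4]), np.True_)
```

Call:
jog_arm(increments=[{"gripper":-1,"offset":[0.03,0,0.03],"angular":[0,0,0]},{"gripper":-1,"offset":[0.052,0,0.056],"angular":[0,0,0]},{"gripper":-1,"offset":[0.08,0,0.074],"angular":[0,0,0]},{"gripper":-1,"offset":[0.095,0,0.083],"angular":[0,0,0]},{"gripper":-1,"offset":[0.095,0,0.083],"angular":[0,0,0]},{"gripper":-1,"offset":[0.095,0,0.083],"angular":[0,0,0]}])

```text
time_s: 9.05
tcp_pos: [0.4963, -0.0005, 0.036]
ee_rot: [179.9, -32.2, -0.2]
force: [-0.4, 0.3, -0.2]
finger_gap: 0.0007
```

```bash
python3 - <<'E'
from plan import *
ths=[0,2,5,8,12,16,20,24,28,32,36,36]
rows(np.array([.4963,-.0005,.036]),32.2,[(*np.insert(tcp(th,32,.015,.008),1,-.0005),32.2) for th in ths])
print(tcp(36,32,.015,.008))
E
```

```text
[0.04, 0.0, 0.005] ang 0.0 (array([-20.2, 142.4,  25.6]), np.True_)
[0.06, 0.0, -0.026] ang 0.0 (array([-20.8, 142.3,  26.3]), np.True_)
[0.093, 0.0, -0.072] ang 0.0 (array([-21.6, 142. ,  27.3]), np.True_)
[0.128, 0.0, -0.116] ang 0.0 (array([-22.3, 141.7,  28.3]), np.True_)
[0.179, 0.0, -0.172] ang 0.0 (array([-23. , 141.3,  29.6]), np.True_)
[0.233, 0.0, -0.224] ang 0.0 (array([-23.6, 140.7,  30.7]), np.True_)
[0.291, 0.0, -0.272] ang 0.0 (array([-24. , 140. ,  31.8]), np.True_)
[0.351, 0.0, -0.315] ang 0.0 (array([-24.3, 139.3,  32.8]), np.True_)
[0.415, 0.0, -0.355] ang 0.0 (array([-24.3, 138.5,  33.6]), np.True_)
[0.482, 0.0, -0.39] ang 0.0 (array([-24.2, 137.6,  34.4]), np.True_)
[0.55, 0.0, -0.42] ang 0.0 (array([-24. , 136.7,  35.1]), np.True_)
[0.55, 0.0, -0.42] ang 0.0 (array([-24. , 136.7,  35.1]), np.True_)
[0.52530121 0.11386422]
```

Call:
jog_arm(increments=[{"gripper":-1,"offset":[0.04,0,0.005],"angular":[0,0,0]},{"gripper":-1,"offset":[0.06,0,-0.026],"angular":[0,0,0]},{"gripper":-1,"offset":[0.093,0,-0.072],"angular":[0,0,0]},{"gripper":-1,"offset":[0.128,0,-0.116],"angular":[0,0,0]},{"gripper":-1,"offset":[0.179,0,-0.172],"angular":[0,0,0]},{"gripper":-1,"offset":[0.179,0,-0.172],"angular":[0,0,0]},{"gripper":-1,"offset":[0.179,0,-0.172],"angular":[0,0,0]}])

```text
time_s: 9.93
tcp_pos: [0.504, -0.0005, 0.0658]
ee_rot: [179.8, -32.3, -0.2]
force: [-3.6, 0.7, -0.3]
finger_gap: 0.0005
```

```bash
cat > look.py <<'E'
import sys
from h import *
o=observe(); print(o['time_s'],o['tcp_pos'].round(4),o['ee_rot'].round(2),o['force'].round(2))
for n in('side','top'):
    c=cam(n); cr=c['pixels'][100:280,170:400] if n=='side' else c['pixels'][90:250,200:430]
    cv2.imwrite(f'pics/{n}{sys.argv[1]}.png',cv2.resize(cr,None,fx=3,fy=3,interpolation=cv2.INTER_CUBIC))
    w=allw(c);w[c['range_z']==0]=np.nan;q=w.reshape(-1,3)
    for y in(-.06,.06):
        m=(abs(q[:,1]-y)<.012)&(q[:,2]>.03)&(q[:,0]>.48)&(q[:,0]<.68)&(q[:,2]<.25);r=q[m]; 
        if len(r): print(n,y,len(r),[(round(x,3),round(np.median(r[abs(r[:,0]-x)<.005][:,2]),3)) for x in np.arange(.5,.68,.02) if (abs(r[:,0]-x)<.005).sum()>2])
E
python3 look.py 3
```

```text
9.925 [ 5.04e-01 -5.00e-04  6.58e-02] [ 1.7985e+02 -3.2330e+01 -1.7000e-01] [-3.62  0.69 -0.3 ]
side -0.06 217 [(np.float64(0.52), np.float64(0.083)), (np.float64(0.54), np.float64(0.084)), (np.float64(0.56), np.float64(0.078)), (np.float64(0.58), np.float64(0.074)), (np.float64(0.6), np.float64(0.07)), (np.float64(0.62), np.float64(0.065))]
side 0.06 262 [(np.float64(0.52), np.float64(0.08)), (np.float64(0.54), np.float64(0.084)), (np.float64(0.56), np.float64(0.078)), (np.float64(0.58), np.float64(0.074)), (np.float64(0.6), np.float64(0.07)), (np.float64(0.62), np.float64(0.065))]
top -0.06 448 [(np.float64(0.52), np.float64(0.078)), (np.float64(0.54), np.float64(0.081)), (np.float64(0.56), np.float64(0.077)), (np.float64(0.58), np.float64(0.072)), (np.float64(0.6), np.float64(0.067)), (np.float64(0.62), np.float64(0.062))]
top 0.06 453 [(np.float64(0.52), np.float64(0.08)), (np.float64(0.54), np.float64(0.082)), (np.float64(0.56), np.float64(0.077)), (np.float64(0.58), np.float64(0.072)), (np.float64(0.6), np.float64(0.068)), (np.float64(0.62), np.float64(0.062))]
```

View pics/side3.png

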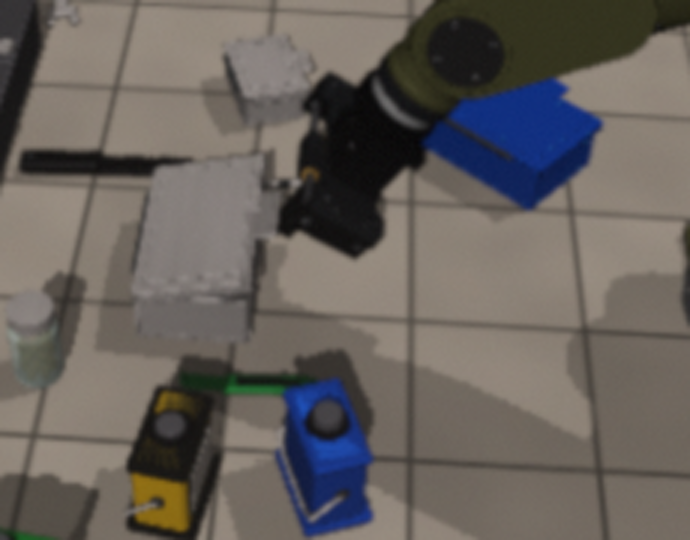

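The lid is up about 13° and the horizontal force is 3.6 N, under the 6 N slide limit. Continuing along the arc.

```bash
python3 - <<'E'
from plan import *
ths=[14,17,20,24,28,32,36,40,44,48,52,52]
rows(np.insert(tcp(12,32,.015,.008),1,-.0005),32.2,[(*np.insert(tcp(th,32,.015,.008),1,-.0005),32.2) for th in ths])
E
```

```text
[0.027, 0.0, -0.026] ang 0.0 (array([-23.3, 141. ,  30.1]), np.True_)
[0.068, 0.0, -0.064] ang 0.0 (array([-23.7, 140.5,  31. ]), np.True_)
[0.112, 0.0, -0.1] ang 0.0 (array([-24. , 140. ,  31.8]), np.True_)
[0.173, 0.0, -0.144] ang 0.0 (array([-24.3, 139.3,  32.8]), np.True_)
[0.236, 0.0, -0.183] ang 0.0 (array([-24.3, 138.5,  33.6]), np.True_)
[0.303, 0.0, -0.218] ang 0.0 (array([-24.2, 137.6,  34.4]), np.True_)
[0.371, 0.0, -0.249] ang 0.0 (array([-24. , 136.7,  35.1]), np.True_)
[0.442, 0.0, -0.274] ang 0.0 (array([-23.6, 135.7,  35.7]), np.True_)
[0.514, 0.0, -0.295] ang 0.0 (array([-23.1, 134.6,  36.3]), np.True_)
[0.588, 0.0, -0.31] ang 0.0 (array([-22.5, 133.6,  36.7]), np.True_)
[0.662, 0.0, -0.32] ang 0.0 (array([-21.8, 132.5,  37.1]), np.True_)
[0.662, 0.0, -0.32] ang 0.0 (array([-21.8, 132.5,  37.1]), np.True_)
```

Call:
jog_arm(increments=[{"gripper":-1,"offset":[0.027,0,-0.026],"angular":[0,0,0]},{"gripper":-1,"offset":[0.068,0,-0.064],"angular":[0,0,0]},{"gripper":-1,"offset":[0.112,0,-0.1],"angular":[0,0,0]},{"gripper":-1,"offset":[0.173,0,-0.144],"angular":[0,0,0]},{"gripper":-1,"offset":[0.236,0,-0.183],"angular":[0,0,0]},{"gripper":-1,"offset":[0.303,0,-0.218],"angular":[0,0,0]},{"gripper":-1,"offset":[0.371,0,-0.249],"angular":[0,0,0]},{"gripper":-1,"offset":[0.442,0,-0.274],"angular":[0,0,0]},{"gripper":-1,"offset":[0.514,0,-0.295],"angular":[0,0,0]},{"gripper":-1,"offset":[0.588,0,-0.31],"angular":[0,0,0]},{"gripper":-1,"offset":[0.662,0,-0.32],"angular":[0,0,0]},{"gripper":-1,"offset":[0.662,0,-0.32],"angular":[0,0,0]}])

```text
time_s: 11.52
tcp_pos: [0.551, -0.0007, 0.1407]
ee_rot: [179.8, -32.3, -0.2]
force: [-1.2, 0.6, -0.1]
finger_gap: 0.0004
```

```bash
python3 look.py 4
```

```text
11.525 [ 0.551  -0.0007  0.1407] [ 1.7985e+02 -3.2310e+01 -1.7000e-01] [-1.19  0.6  -0.09]
side -0.06 166 [(np.float64(0.5), np.float64(0.246)), (np.float64(0.52), np.float64(0.234)), (np.float64(0.56), np.float64(0.144)), (np.float64(0.58), np.float64(0.134)), (np.float64(0.6), np.float64(0.107)), (np.float64(0.62), np.float64(0.081))]
side 0.06 213 [(np.float64(0.52), np.float64(0.057)), (np.float64(0.56), np.float64(0.144)), (np.float64(0.58), np.float64(0.13)), (np.float64(0.6), np.float64(0.107)), (np.float64(0.62), np.float64(0.079))]
top -0.06 406 [(np.float64(0.5), np.float64(0.249)), (np.float64(0.52), np.float64(0.234)), (np.float64(0.56), np.float64(0.142)), (np.float64(0.58), np.float64(0.129)), (np.float64(0.6), np.float64(0.105)), (np.float64(0.62), np.float64(0.079))]
top 0.06 452 [(np.float64(0.5), np.float64(0.249)), (np.float64(0.52), np.float64(0.234)), (np.float64(0.56), np.float64(0.141)), (np.float64(0.58), np.float64(0.13)), (np.float64(0.6), np.float64(0.104)), (np.float64(0.62), np.float64(0.079))]
```

View pics/side4.png

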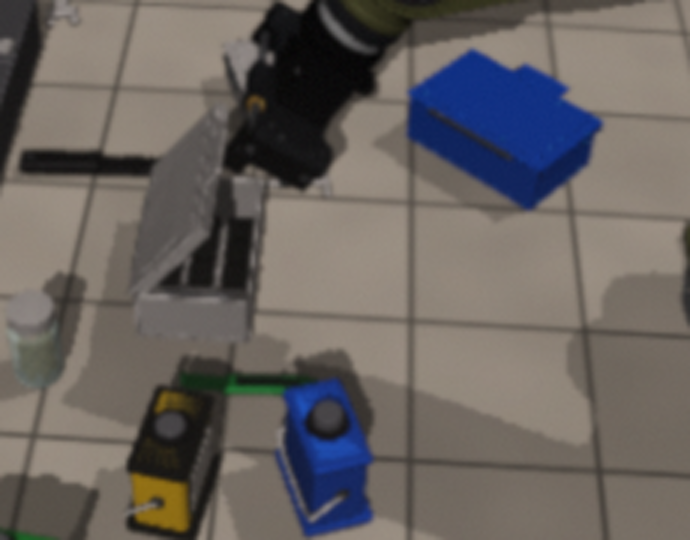

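The crop shows the lid up about 52°, with the finger under its tab near (235,150) and the tin in place. Now rotating the tool with the lid past upright.

```bash
python3 - <<'E'
from plan import *
ths=[54,57,60,64,68,72,76,80,84,87,90,90]
f=lambda th:32 if th<58 else max(0,90-th)
rows(np.insert(tcp(52,32,.015,.008),1,-.0005),32.2,[(*np.insert(tcp(th,f(th),.015,.008),1,-.0005),f(th)) for th in ths])
print(tcp(52,32,.015,.008),tcp(90,0,.015,.008))
E
```

```text
[0.037, 0.0, -0.003] ang -0.002 (array([-21.3, 131.8,  37.5]), np.True_)
[0.094, 0.0, -0.005] ang -0.002 (array([-20.6, 130.9,  37.7]), np.True_)
[0.146, 0.0, -0.007] ang -0.024 (array([-19. , 128.9,  40.1]), np.True_)
[0.212, 0.0, -0.007] ang -0.069 (array([-16.1, 125.2,  44.8]), np.True_)
[0.278, 0.0, -0.002] ang -0.113 (array([-13. , 121.6,  49.4]), np.True_)
[0.344, 0.0, 0.007] ang -0.158 (array([ -9.8, 117.9,  54. ]), np.True_)
[0.409, 0.0, 0.021] ang -0.202 (array([ -6.6, 114.2,  58.4]), np.True_)
[0.473, 0.0, 0.04] ang -0.247 (array([ -3.3, 110.4,  62.9]), np.True_)
[0.535, 0.0, 0.063] ang -0.291 (array([1.000e-01, 1.066e+02, 6.720e+01]), np.True_)
[0.581, 0.0, 0.083] ang -0.324 (array([  2.7, 103.8,  70.5]), np.True_)
[0.626, 0.0, 0.105] ang -0.358 (array([  5.3, 101. ,  73.7]), np.True_)
[0.626, 0.0, 0.105] ang -0.358 (array([  5.3, 101. ,  73.7]), np.True_)
[0.55024407 0.13969331] [0.6205 0.169 ]
```

Call:
jog_arm(increments=[{"gripper":-1,"offset":[0.037,0,-0.003],"angular":[0,-0.002,0]},{"gripper":-1,"offset":[0.094,0,-0.005],"angular":[0,-0.002,0]},{"gripper":-1,"offset":[0.146,0,-0.007],"angular":[0,-0.024,0]},{"gripper":-1,"offset":[0.212,0,-0.007],"angular":[0,-0.069,0]},{"gripper":-1,"offset":[0.278,0,-0.002],"angular":[0,-0.113,0]},{"gripper":-1,"offset":[0.344,0,0.007],"angular":[0,-0.158,0]},{"gripper":-1,"offset":[0.409,0,0.021],"angular":[0,-0.202,0]},{"gripper":-1,"offset":[0.473,0,0.04],"angular":[0,-0.247,0]},{"gripper":-1,"offset":[0.535,0,0.063],"angular":[0,-0.291,0]},{"gripper":-1,"offset":[0.581,0,0.083],"angular":[0,-0.324,0]},{"gripper":-1,"offset":[0.581,0,0.083],"angular":[0,-0.324,0]},{"gripper":-1,"offset":[0.581,0,0.083],"angular":[0,-0.324,0]}])

```text
time_s: 13.12
tcp_pos: [0.6143, -0.0008, 0.1683]
ee_rot: [179.9, -3.1, -0.2]
force: [1.0, -0.8, 0.2]
finger_gap: 0.0001
```

```bash
python3 look.py 5
```

```text
13.125 [ 0.6143 -0.0008  0.1683] [179.88  -3.1   -0.25] [ 1.04 -0.82  0.2 ]
side -0.06 86 [(np.float64(0.52), np.float64(0.05)), (np.float64(0.64), np.float64(0.093))]
side 0.06 90 [(np.float64(0.52), np.float64(0.05)), (np.float64(0.64), np.float64(0.11))]
top -0.06 5 []
top 0.06 26 [(np.float64(0.52), np.float64(0.051))]
```

View pics/side5.png

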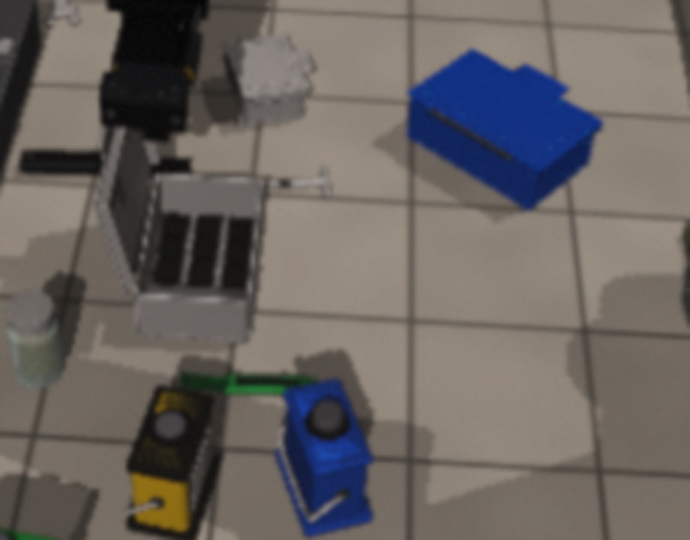

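The lid is about upright. Pushing it gently past the balance point.

Call:
jog_arm(increments=[{"gripper":-1,"offset":[0.04,0,0],"angular":[0,0,0]},{"gripper":-1,"offset":[0.08,0,0.005],"angular":[0,0,0]},{"gripper":-1,"offset":[0.12,0,0.01],"angular":[0,0,0]},{"gripper":-1,"offset":[0.16,0,0.01],"angular":[0,0,0]},{"gripper":-1,"offset":[0.2,0,0.02],"angular":[0,0,0]},{"gripper":-1,"offset":[0.2,0,0.02],"angular":[0,0,0]},{"gripper":-1,"offset":[0.2,0,0.02],"angular":[0,0,0]}])

```text
time_s: 14.1
tcp_pos: [0.6385, -0.0009, 0.1674]
ee_rot: [179.9, -3.1, -0.2]
force: [0.0, -0.2, -0.6]
finger_gap: 0.0009
```

```bash
cat >> look.py <<'E'
    for y in(-.06,.06):
        m=(abs(q[:,1]-y)<.012)&(q[:,2]>.03)&(q[:,0]>.48)&(q[:,0]<.72)&(q[:,2]<.25);r=q[m]
        print(n,y,[(round(z,3),round(np.median(r[abs(r[:,2]-z)<.005][:,0]),3)) for z in np.arange(.04,.2,.02) if (abs(r[:,2]-z)<.005).sum()>2])
E
python3 look.py 6
```

```text
14.1 [ 0.6385 -0.0009  0.1674] [179.88  -3.07  -0.25] [ 0.04 -0.24 -0.58]
side -0.06 90 [(np.float64(0.52), np.float64(0.05)), (np.float64(0.64), np.float64(0.078))]
side 0.06 150 [(np.float64(0.52), np.float64(0.049)), (np.float64(0.64), np.float64(0.077)), (np.float64(0.66), np.float64(0.135))]
side -0.06 [(np.float64(0.04), np.float64(0.574)), (np.float64(0.06), np.float64(0.627)), (np.float64(0.08), np.float64(0.641)), (np.float64(0.1), np.float64(0.648)), (np.float64(0.12), np.float64(0.655))]
side 0.06 [(np.float64(0.04), np.float64(0.626)), (np.float64(0.06), np.float64(0.628)), (np.float64(0.08), np.float64(0.641)), (np.float64(0.1), np.float64(0.648)), (np.float64(0.12), np.float64(0.656)), (np.float64(0.14), np.float64(0.663)), (np.float64(0.16), np.float64(0.668))]
top -0.06 14 [(np.float64(0.66), np.float64(0.131))]
top 0.06 140 [(np.float64(0.52), np.float64(0.051)), (np.float64(0.62), np.float64(0.046)), (np.float64(0.64), np.float64(0.074))]
top -0.06 []
top 0.06 [(np.float64(0.04), np.float64(0.625)), (np.float64(0.06), np.float64(0.634)), (np.float64(0.08), np.float64(0.642))]
```

View pics/side6.png

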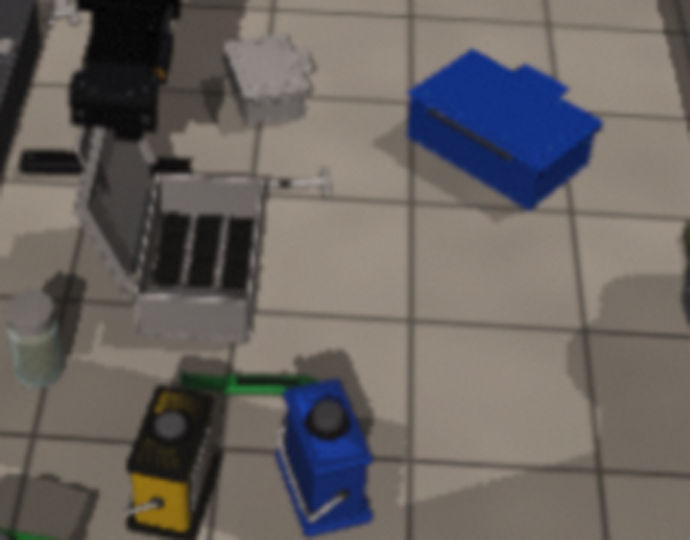

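The lid's inner face now slopes 20° past upright, about 1.92 rad, and there is no force on the finger. It has fallen to its stop, so I retract.

Call:
jog_arm(increments=[{"gripper":-1,"offset":[-0.1,0,0],"angular":[0,0,0]},{"gripper":-1,"offset":[-0.25,0,-0.1],"angular":[0,0,0]},{"gripper":-1,"offset":[-0.4,0,-0.4],"angular":[0,0,0]},{"gripper":-1,"offset":[-0.6,0,-0.8],"angular":[0,0,0]},{"gripper":-1,"offset":[-1,0,-1],"angular":[0,0,0]},{"gripper":-1,"offset":[-1,0,-1],"angular":[0,0,0]},{"gripper":-1,"offset":[-1,0,-1],"angular":[0,0,0]}])

```text
time_s: 15.08
tcp_pos: [0.5119, -0.0001, 0.2805]
ee_rot: [179.9, -3.1, -0.3]
force: [-0.5, 0.2, -0.2]
finger_gap: 0.0003
```

Call:
jog_arm(increments=[{"gripper":-1,"offset":[-0.3,0,0],"angular":[0,0,0]},{"gripper":-1,"offset":[-0.7,0,0],"angular":[0,0,0]},{"gripper":-1,"offset":[-0.9,0,0],"angular":[0,0,0]},{"gripper":-1,"offset":[-0.9,0,0],"angular":[0,0,0]},{"gripper":-1,"offset":[-0.9,0,0],"angular":[0,0,0]}])

```text
time_s: 15.7
tcp_pos: [0.4052, 0.0003, 0.2744]
ee_rot: [179.9, -3.0, -0.3]
force: [-0.5, 0.0, 0.4]
finger_gap: 0.001
```

```bash
python3 look.py 7; python3 m.py | grep -E "btn|collar|small|lev"; python3 - <<'E'
from h import *
c=dict(np.load('top.npz')); w=allw(c);w[c['range_z']==0]=np.nan;q=w.reshape(-1,3)
m=(q[:,2]>.02)&(q[:,2]<.053)&(q[:,0]>.48)&(q[:,0]<.64)&(abs(q[:,1])<.11); r=q[m]; print(r.min(0),r.max(0))
r=q[(q[:,2]>.045)&(q[:,2]<.058)&(q[:,0]>.5)&(q[:,0]<.64)&(abs(q[:,1])<.11)];print('rim',r.min(0),r.max(0))
print(np.sort(q[(q[:,0]>.555)&(q[:,0]<.59)&(q[:,1]>.24)&(q[:,1]<.28)][:,2])[-40::8])
E
```

```text
15.7 [4.052e-01 3.000e-04 2.744e-01] [179.89  -3.02  -0.25] [-0.49  0.05  0.36]
side -0.06 146 [(np.float64(0.52), np.float64(0.048)), (np.float64(0.64), np.float64(0.079)), (np.float64(0.66), np.float64(0.132))]
side 0.06 141 [(np.float64(0.52), np.float64(0.045)), (np.float64(0.64), np.float64(0.078)), (np.float64(0.66), np.float64(0.139))]
side -0.06 [(np.float64(0.04), np.float64(0.574)), (np.float64(0.06), np.float64(0.63)), (np.float64(0.08), np.float64(0.641)), (np.float64(0.1), np.float64(0.649)), (np.float64(0.12), np.float64(0.656)), (np.float64(0.14), np.float64(0.664)), (np.float64(0.16), np.float64(0.667))]
side 0.06 [(np.float64(0.06), np.float64(0.63)), (np.float64(0.08), np.float64(0.641)), (np.float64(0.1), np.float64(0.649)), (np.float64(0.12), np.float64(0.656)), (np.float64(0.14), np.float64(0.663)), (np.float64(0.16), np.float64(0.668))]
top -0.06 356 [(np.float64(0.52), np.float64(0.047)), (np.float64(0.62), np.float64(0.053)), (np.float64(0.64), np.float64(0.076)), (np.float64(0.66), np.float64(0.133))]
top 0.06 356 [(np.float64(0.52), np.float64(0.05)), (np.fl
[... 1729 characters left out ...]
84 -0.221  0.05 ] rect ((531.132568359375, -281.417236328125), (90.4735336303711, 102.64952087402344), 19.22919273376465)
side lev 274 med z 0.0089 min [0.461 0.111 0.004] max [0.599 0.159 0.016] rect ((529.8555297851562, 134.70591735839844), (137.79885864257812, 47.640316009521484), 0.779142439365387)
side small 544 med z 0.0446 min [ 0.485 -0.342  0.025] max [ 0.583 -0.22   0.05 ] rect ((531.8443603515625, -280.9192199707031), (90.34004211425781, 110.36590576171875), 19.641746520996094)
[ 0.52272269 -0.08336291  0.0200289 ] [0.62894458 0.08153482 0.05299497]
rim [ 0.52287762 -0.08646214  0.04500882] [0.63537808 0.08154547 0.05799147]
[0.09773185 0.09802507 0.09843421 0.09895427 0.09937096]
```

View pics/top7.png

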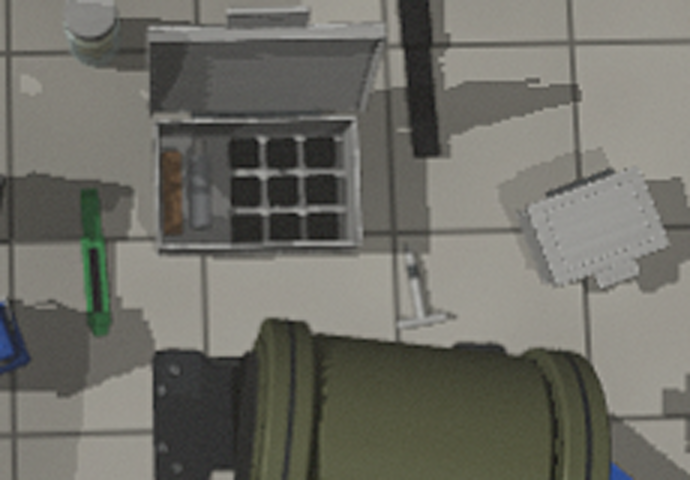

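View pics/side7.png

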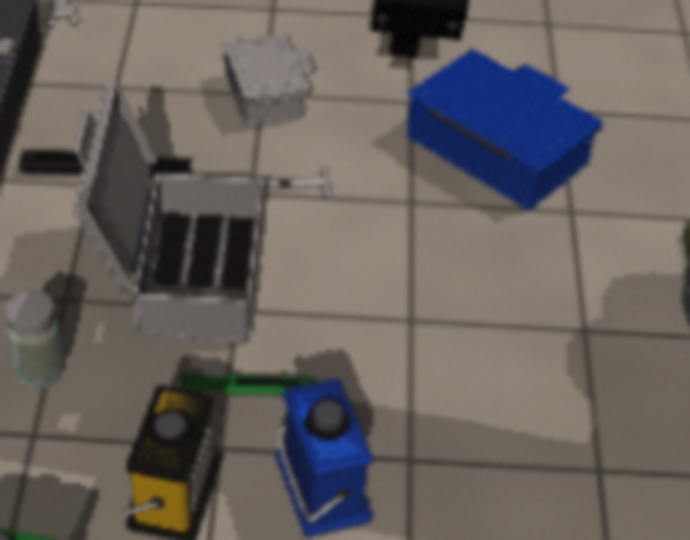

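Both pictures show the lid leaning back open (side crop about (115,190)) and the tin unmoved, with its front wall at x = 0.523. The small tin is shut, and the light, jar and tools look as before. The depth readings put the button at about 0.0985 m. Handing in.

```bash
python3 -c "
from station import ticket
print(ticket.hand_in())"
```

```text
the job is handed in; nothing more can be done
None
```

The work light is on and the patch tin is open. I handed the job in at about 16 s of the 53 s allowed, and the hand-in gave no verdict.

- **Light:** I pressed the yellow light's button with shut fingers until it stopped moving at 0.098 m under 9.4 N. Depth readings taken after release put its top at about 0.0985 m, down from 0.103 before. The depth readings alone show only 4–5 mm of travel, with 1–2 mm of noise. That it is fully down rests on the press bottoming out at the height a fully pressed button should have.
- **Patch tin:** I lifted the lid by its tab with a tilted fingertip, followed it round its arc and pushed it past upright. The largest push I read was 3.6 N sideways, under the 6 N at which the tin slides. After I backed off, the lid rested about 20° past upright in both cameras, which is roughly 1.92 rad, its stop. The lid readings stayed the same to within about 1 mm over the 1.6 s between the two sets of pictures.
- **Everything else:** The light, small tin and the lever beside the big tin measured where they started to within about 2 mm. The big tin's front wall is where it should be, and the small tin is shut. I checked the jar, rasp and core remover only by eye in the last pictures. The other two levers were not checked after the job; the arm never went near them.

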